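# Take the rock out of a balance slab

### The arm

A 7-joint arm with a two-finger parallel gripper is mounted at the origin on the work surface. World frame = base frame: x ahead of the robot, y to its left, z up, the work surface at z = 0. Lengths are in m, angles in rad, forces in N, time in s.
With the tool pointing down it reaches from about 0.35 to 0.9 m from the base axis. Payload 7.2 kg.
Tool frame: the origin (TCP) lies on the centre line of the jaws, within the pads' length; the fingertips stand 8 mm ahead of it and the grasp point (between the pads) lies 11 mm behind it; x points along the fingers, y is the direction in which the jaws open and shut, and the axes are right-handed (so a half turn about x gives the same grasp; the last joint's range is limited). The gripper opens to 85 mm and grips with 20 to 120 N. Pads are 22 mm wide; open, the fingers measure 114 mm over their backs; the gripper's body (76 mm by 85 mm) begins 54 mm behind the grasp point. The pads swing forward as they close: fully open they stand 13 mm farther back than shut.
Start: joints at [1.237, 0.411, -0.013, 1.596, 0.006, 1.134, -0.082], TCP at [0.164, -0.603, 0.239] pointing down, gripper open.
Joint ranges: [-2.95, 2.95], [-0.29, 1.99], [-1.47, 1.44], [0.14, 2.54], [-1.03, 4.17], [0.13, 1.85], [-2.86, 2.86]. Speed limits (rad/s): [2.39, 2.39, 3.01, 3.01, 3.14, 3.14, 3.14].

### API

Orientations are given as a unit quaternion [w, x, y, z].
In Python, from rig import readout, vision, workorder gives the robot as it stands.
- The arm moves only by the tool play_rows, never from a script. Its argument "targets" is one flat list of numbers, 5 for each row, row after row: the finger opening in mm, from 0 to 85.4, then the shift along the tool's x, y, z each as a share of 0.5 m, from -1 to 1, then the turn about the tool's x as a share of 90 degrees, from -1 to 1. In form: [hand, dx, dy, dz, yaw, hand, dx, dy, dz, yaw, ...]. A call has 1 to 8 rows; each row shifts and turns the commanded pose from where the row before left it, along the tool's axes as they then stand; what a row does not reach is not made up. A row lasts 1/8 s, in which the tool goes at most 62.5 mm and 10.7 degrees, less where a joint would pass 70% of its speed; a pose out of reach is approached as far as the arm can. A call with a number of a shift or a turn outside -1 to 1 is refused whole. A call with a gripper value outside its range is refused whole. The fingers move at their own pace and stop on an object; the grip force is fixed at half the most. Time passes only in rows, so rows that do not move let the fingers close. It gives the time, the measured TCP pose, the force and the opening at its end, in the units of the state.
- readout.get_obs(): the state, without advancing time (a new reading comes with each control period).
- vision.snapshot(name): name is "side" or "top"; returns a dict with "pixels" (384x512x3 uint8, red, green, blue), "mtx" (3x3 intrinsics, pixels), "dist" ([k1, k2, p1, p2, k3] as OpenCV has them; the pictures are not rectified), "rvec" (rotation vector, rad) and "tvec" (3), from world to camera coordinates, as OpenCV has them. Camera axes: x right, y down, z forward; pixel columns grow to the right and rows downward; lengths in m; the calibration is good to about 2 mm. A picture is of the moment at which its call begins. There is no depth.
- workorder.sign_off(): hands the job in, once; it reports no verdict.
The state is a dict: "time": time; "joints": joint angles; "joint_vel": joint speeds; "joint_torque": joint torques, N m; "position": TCP position; "tcp_rot": TCP orientation; "wrist_force": force on the tool from outside, world axes, zero at the start; "wrist_torque": the same for the moment, N m; "opening": finger opening in m.
Only numpy, scipy, OpenCV 4.12 (cv2) and the standard library are available. Lean on these libraries where they do the work, as an engineer would, in place of code of your own. Each camera call takes 0.05 s, during which the arm holds its last target. There are 200 camera calls.

### The job

The stone slab under the balance rocks because the packing under one of its feet is missing. With your fingertips, press down on the slab's corners one after another until you feel the one that gives, then press that corner's wedge shim along the bench, flat, in under its foot until it sits snug and carries that corner. Only push - pick nothing up, do not shove the slab along - and leave the other shims, the balance and everything standing around where they are.

Things in the scene. Friction and masses are not known exactly. Their poses are not given: they have to be found in the camera images.
- slab: dark granite balance slab, 210 (x) x 250 (y) x 20 mm, 2.8 kg, loose on four feet and held level by soft foam under its middle. One corner, gives about 4 mm under some 5 N and springs back; the others are firm. Origin: middle of the slab on the plane of its feet, 4 mm above the bench; underside 14 mm, top 34 mm above the bench; +x away from the robot, +y to its left
- corner_near_left (a point): point on the slab's top where its near left corner is pressed, 18 mm in from both edges (slab frame x = -87, y = +107 mm), 34 mm above the bench when level
- foot_near_left (a point): middle of the underside of the near left rubber foot (20 x 20 mm, 10 mm tall; outer face 15 mm inside the slab's edge), 4 mm above the bench. A firm corner's foot stands on a fixed 32 x 32 x 4 mm steel plate, which also stops a shim; under the rocking corner's foot the plate is missing: an open 4 mm gap
- shim_near_left: loose grey plastic wedge on the bench outside the near left corner, 60 g: 58 mm long, 30 wide, 1.5 mm thick at the nose, thickening 0.12 per mm, then a tail block 12 long, 44 wide, 20 tall. Origin on the bench under the nose edge's middle; +x from tail to nose, the way it goes in; back of tail at x = -70 mm. Snug with its nose about 21 mm past the foot's outer face (slab frame x -75, y +89 mm)
- corner_near_right (a point): point on the slab's top where its near right corner is pressed, 18 mm in from both edges (slab frame x = -87, y = -107 mm), 34 mm above the bench when level
- foot_near_right (a point): middle of the underside of the near right rubber foot (20 x 20 mm, 10 mm tall; outer face 15 mm inside the slab's edge), 4 mm above the bench. A firm corner's foot stands on a fixed 32 x 32 x 4 mm steel plate, which also stops a shim; under the rocking corner's foot the plate is missing: an open 4 mm gap
- shim_near_right: loose grey plastic wedge on the bench outside the near right corner, 60 g: 58 mm long, 30 wide, 1.5 mm thick at the nose, thickening 0.12 per mm, then a tail block 12 long, 44 wide, 20 tall. Origin on the bench under the nose edge's middle; +x from tail to nose, the way it goes in; back of tail at x = -70 mm. Snug with its nose about 21 mm past the foot's outer face (slab frame x -75, y -89 mm)
- corner_far_left (a point): point on the slab's top where its far left corner is pressed, 18 mm in from both edges (slab frame x = +87, y = +107 mm), 34 mm above the bench when level
- foot_far_left (a point): middle of the underside of the far left rubber foot (20 x 20 mm, 10 mm tall; outer face 15 mm inside the slab's edge), 4 mm above the bench. A firm corner's foot stands on a fixed 32 x 32 x 4 mm steel plate, which also stops a shim; under the rocking corner's foot the plate is missing: an open 4 mm gap
- shim_far_left: loose grey plastic wedge on the bench outside the far left corner, 60 g: 58 mm long, 30 wide, 1.5 mm thick at the nose, thickening 0.12 per mm, then a tail block 12 long, 44 wide, 20 tall. Origin on the bench under the nose edge's middle; +x from tail to nose, the way it goes in; back of tail at x = -70 mm. Snug with its nose about 21 mm past the foot's outer face (slab frame x +75, y +89 mm)
- corner_far_right (a point): point on the slab's top where its far right corner is pressed, 18 mm in from both edges (slab frame x = +87, y = -107 mm), 34 mm above the bench when level
- foot_far_right (a point): middle of the underside of the far right rubber foot (20 x 20 mm, 10 mm tall; outer face 15 mm inside the slab's edge), 4 mm above the bench. A firm corner's foot stands on a fixed 32 x 32 x 4 mm steel plate, which also stops a shim; under the rocking corner's foot the plate is missing: an open 4 mm gap
- shim_far_right: loose grey plastic wedge on the bench outside the far right corner, 60 g: 58 mm long, 30 wide, 1.5 mm thick at the nose, thickening 0.12 per mm, then a tail block 12 long, 44 wide, 20 tall. Origin on the bench under the nose edge's middle; +x from tail to nose, the way it goes in; back of tail at x = -70 mm. Snug with its nose about 21 mm past the foot's outer face (slab frame x +75, y -89 mm)
- balance: small white balance, 110 x 135 mm, 34 mm tall with a round steel pan (94 mm wide) topping out at 43 mm, standing loose on the middle of the slab; origin at the middle of its underside; to be left alone
- flask: conical glass flask, 84 mm wide, 138 mm tall, on the bench to the left; origin at the middle of its underside; to be left alone
- beaker: glass beaker, 72 mm wide, 95 mm tall, on the bench to the left; origin at the middle of its underside; to be left alone
- weights: wooden block of brass calibration weights, 100 x 150 x 35 mm, weights up to 75 mm high, on the bench to the right; origin at the middle of its underside; to be left alone
Things that resemble listed ones, but are neither listed nor needed, are in the scene too. Leave any orange or red look-alike of the shim_far_right alone.

How it is judged:
On the way:
1. the corner that rocks has been pressed down and gave way (((height (world z) of corner_near_left below 0.0325 m and contact force between the fingers and slab above 1 N and horizontal distance between the grasp point and corner_near_left below 0.06 m) or (height (world z) of corner_near_right below 0.0325 m and contact force between the fingers and slab above 1 N and horizontal distance between the grasp point and corner_near_right below 0.06 m) or (height (world z) of corner_far_left below 0.0325 m and contact force between the fingers and slab above 1 N and horizontal distance between the grasp point and corner_far_left below 0.06 m) or (height (world z) of corner_far_right below 0.0325 m and contact force between the fingers and slab above 1 N and horizontal distance between the grasp point and corner_far_right below 0.06 m))), for 0.1 s.
At the end, for the whole second after the job is handed in: the rocking corner's shim flat under its foot and carrying over 0.5 N (nose 73 to 95.5 mm from the slab's middle line, 14 mm off the foot's line, 0.35 rad askew at most); other shims within 15 mm of their starts; slab at rest, level within 0.012 rad, within 12 mm of its start (((y of shim_near_left in the frame of slab between 0.073 and 0.0955 m and x of shim_near_left in the frame of slab between -0.089 and -0.061 m and angle between the x axis of shim_near_left and the y axis of slab, either way round below 0.35 rad and contact force between shim_near_left and slab above 0.5 N and angle between shim_near_left's own z axis and vertical below 0.06 rad and distance of each of shim_near_right, shim_far_left, shim_far_right from where it was at the start of the episode below 0.015 m) or (y of shim_near_right in the frame of slab between -0.0955 and -0.073 m and x of shim_near_right in the frame of slab between -0.089 and -0.061 m and angle between the x axis of shim_near_right and the y axis of slab, either way round below 0.35 rad and contact force between shim_near_right and slab above 0.5 N and angle between shim_near_right's own z axis and vertical below 0.06 rad and distance of each of shim_near_left, shim_far_left, shim_far_right from where it was at the start of the episode below 0.015 m) or (y of shim_far_left in the frame of slab between 0.073 and 0.0955 m and x of shim_far_left in the frame of slab between 0.061 and 0.089 m and angle between the x axis of shim_far_left and the y axis of slab, either way round below 0.35 rad and contact force between shim_far_left and slab above 0.5 N and angle between shim_far_left's own z axis and vertical below 0.06 rad and distance of each of shim_near_left, shim_near_right, shim_far_right from where it was at the start of the episode below 0.015 m) or (y of shim_far_right in the frame of slab between -0.0955 and -0.073 m and x of shim_far_right in the frame of slab between 0.061 and 0.089 m and angle between the x axis of shim_far_right and the y axis of slab, either way round below 0.35 rad and contact force between shim_far_right and slab above 0.5 N and angle between shim_far_right's own z axis and vertical below 0.06 rad and distance of each of shim_near_left, shim_near_right, shim_far_left from where it was at the start of the episode below 0.015 m)) and angle between slab's own z axis and vertical below 0.012 rad and distance of slab from where it was at the start of the episode below 0.012 m and linear speed of slab below 0.01 m/s); the robot touches nothing.
It fails at once if a shim is lifted off the bench (height (world z) of any of shim_near_left, shim_near_right, shim_far_left, shim_far_right above 0.012 m).
It fails at once if the slab is lifted or shoved more than 20 mm (height (world z) of slab above 0.012 m or distance of slab from where it was at the start of the episode above 0.02 m).
It fails at once if the balance is moved more than 15 mm (distance of balance from where it was at the start of the episode above 0.015 m).
It fails at once if the flask, the beaker or the block of weights is moved more than 20 mm or tipped (distance of any of flask, beaker, weights from where it was at the start of the episode above 0.02 m or angle between any of flask, beaker, weights's own z axis and vertical above 0.3 rad).
It also fails if it takes over 56 s, if anything falls off the work surface, if the arm or the gripper's body presses on something with over 40 N, if the wrist force passes 120 N, or if a joint passes its speed limit or range.

## Working session

There is one attempt and no reset: what is moved stays moved. The work goes in short steps, Python scripts to look and compute and a tool call to move; the robot and the scene stay as the last step left them, time stands still between calls to the robot, and variables do not carry over. Pictures are saved under pics/ and viewed, about 8 in all and at most 12, crops included, and the job is handed in when it is done.

Besides the shell and the picture viewer there is one more tool, called after "Emit:" as name(argument=value, ...) on one line, values as JSON. play_rows: Moves the arm, as the interface text tells. Shift numbers are shares of 0.5 m and turn numbers shares of 90 degrees, none past 1 either way. Its arguments: {"type":"object","properties":{"targets":{"type":"array","items":{"type":"number"}}},"required":["targets"]}

```bash
mkdir -p pics; ls
cat > h.py <<'E'
import sys; sys.path.insert(0,'.')
import numpy as np, cv2
from rig import readout, vision, workorder
def snap(n,f=None):
    s=vision.snapshot(n)
    if f: cv2.imwrite('pics/'+f,cv2.cvtColor(s['pixels'],cv2.COLOR_RGB2BGR))
    return s
def ray(s,uv,z):
    uv=np.array(uv,float).reshape(-1,1,2)
    n=cv2.undistortPoints(uv,np.array(s['mtx'],float),np.array(s['dist'],float))[:,0]
    R=cv2.Rodrigues(np.array(s['rvec'],float))[0]; t=np.array(s['tvec'],float).ravel()
    C=-R.T@t; d=np.c_[n,np.ones(len(n))]@R
    return C+d*((z-C[2])/d[:,2])[:,None]
def proj(s,p):
    return cv2.projectPoints(np.array(p,float).reshape(-1,3),np.array(s['rvec'],float),np.array(s['tvec'],float),np.array(s['mtx'],float),np.array(s['dist'],float))[0][:,0]
E
python3 - <<'E'
from h import *
for n in ('top','side'): 
    s=snap(n,n+'0.png'); print(n,-cv2.Rodrigues(np.array(s['rvec'],float))[0].T@np.array(s['tvec'],float).ravel())
    np.save('pics/%s0.npy'%n,s,allow_pickle=True)
o=readout.get_obs(); print({k:np.round(v,3) for k,v in o.items()})
E
```

```text
pics
top [ 0.46192938 -0.03575475  1.31831458]
side [-0.21407047  0.84684874  0.75900186]
{'time': np.float64(0.1), 'joints': array([ 1.237,  0.412, -0.013,  1.597,  0.006,  1.134, -0.082]), 'joint_vel': array([ 0.   , -0.001,  0.001, -0.002,  0.001, -0.001,  0.   ]), 'joint_torque': array([ 3.0000e-03, -6.0184e+01,  6.8400e-01, -3.0009e+01,  1.4000e-02,
        6.0000e-03, -0.0000e+00]), 'position': array([ 0.164, -0.603,  0.239]), 'tcp_rot': array([-0.093, -0.701, -0.094,  0.701]), 'wrist_force': array([-0.601, -0.057,  0.702]), 'wrist_torque': array([ 0.055,  0.013, -0.057]), 'opening': np.float64(0.086)}
```

View pics/top0.png

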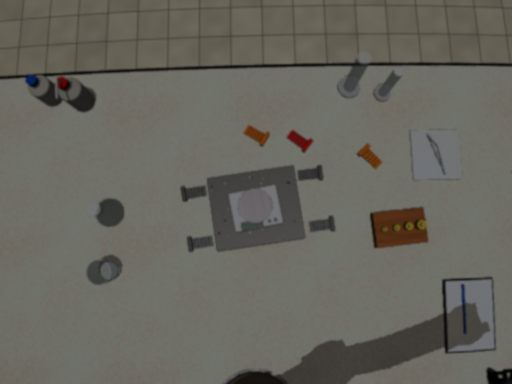

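View pics/side0.png

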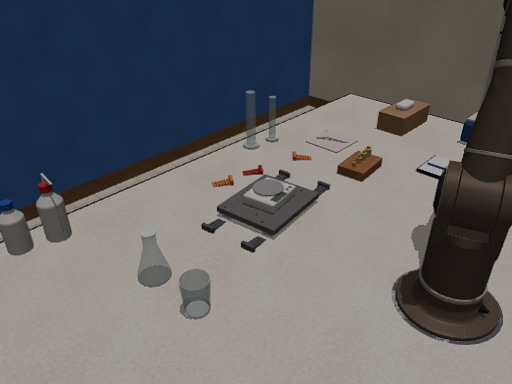

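The top view shows the slab at px (208–304, 166–250). The four grey shims are far left (193,192), near left (200,243), far right (311,174) and near right (322,225). The orange and red pieces at (257,135), (300,140) and (370,156) are look-alikes to leave alone. Next I measure the slab and the shims.

Run:
```python
from h import *
s=np.load('pics/top0.npy',allow_pickle=True).item(); im=s['pixels']
g=im.astype(int).sum(2)/3
c=im[140:275,165:350][:,:,::-1]; cv2.imwrite('pics/crop0.png',cv2.resize(c,None,fx=4.2,fy=4.2,interpolation=cv2.INTER_CUBIC))
bg=cv2.medianBlur(im,31)
m=(g<105).astype(np.uint8); m[:140]=0;m[275:]=0;m[:,:165]=0;m[:,345:]=0
n,l,st,ce=cv2.connectedComponentsWithStats(m)
print(np.percentile(g[140:275,165:350],[5,25,50,75,95]))
for i in range(1,n):
    if st[i,4]<15: continue
    p=np.argwhere(l==i)[:,::-1].astype(np.float32)
    print(st[i],cv2.minAreaRect(p))
```

```text
[ 63.33333333  82.66666667 109.         110.33333333 111.66666667]
[253 140  15   8  70] ((260.0, 143.5), (7.0, 14.0), 90.0)
[288 140  26  14 197] ((300.5, 146.5), (13.0, 25.0), 90.0)
[ 179  164  146   89 7530] ((255.25955200195312, 210.09967041015625), (81.12644958496094, 146.99563598632812), 81.52884674072266)
[307 215  30  18 392] ((321.5, 223.5), (17.0, 29.0), 90.0)
[273 217   5   5  22] ((275.0, 219.0), (4.0, 4.0), 90.0)
[267 218   5   5  18] ((268.75, 220.25001525878906), (4.242640495300293, 3.535533905029297), 45.0)
```

View pics/crop0.png

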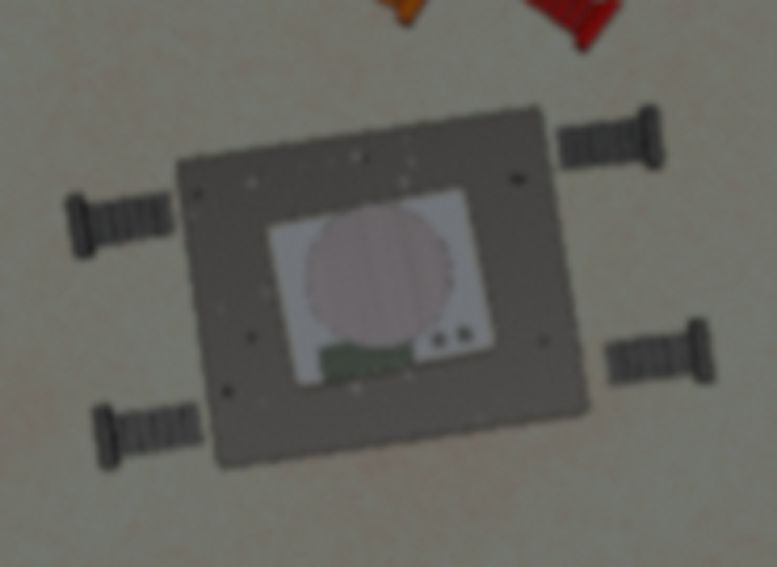

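The crop confirms the four grey wedges. Slab corners in the crop are FL (178,160), FR (540,106), NR (588,412) and NL (218,467).

Run:
```python
from h import *
s=np.load('pics/top0.npy',allow_pickle=True).item()
f=lambda a:(np.array(a,float)+.5)/4.2-.5+[165,140]
c=ray(s,f([[178,160],[540,106],[588,412],[218,467]]),.034)[:,:2]
print(c.round(4), [np.linalg.norm(c[i]-c[(i+1)%4]).round(4) for i in range(4)])
o=c.mean(0); xa=(c[0]+c[1]-c[2]-c[3]); ya=c[0]+c[3]-c[1]-c[2]
yaw=np.mean([np.arctan2(xa[1],xa[0]),np.arctan2(-ya[0],ya[1])]); print(o,yaw,np.degrees(yaw))
R=np.array([[np.cos(yaw),-np.sin(yaw)],[np.sin(yaw),np.cos(yaw)]])
for n,nose,tail in (('NL',(201,424),(99,438)),('NR',(607,362),(708,350)),('FL',(172,214),(73,227)),('FR',(560,148),(658,137))):
    sx=-87 if n[0]=='N' else 87; sy=107 if n[1]=='L' else -107
    a=ray(s,f(nose),.0015)[0,:2]; b=ray(s,f(tail),.020)[0,:2]
    print(n,'corner',(o+R@[sx/1e3,sy/1e3]).round(4),'nose',a.round(4),'tailback',b.round(4),'slabfr',((a-o)@R).round(4),((b-o)@R).round(4))
q=readout.get_obs()['tcp_rot'];from scipy.spatial.transform import Rotation as T
print(T.from_quat(q[[1,2,3,0]]).as_matrix().round(3))
```

```text
[[ 0.6612  0.1203]
 [ 0.6926 -0.1246]
 [ 0.4863 -0.1504]
 [ 0.4551  0.0954]] [np.float64(0.2469), np.float64(0.2079), np.float64(0.2478), np.float64(0.2076)]
[ 0.57380412 -0.01483768] 0.12437919607943818 7.126402994581923
NL corner [0.4742 0.0805] nose [0.4843 0.11  ] tailback [0.4758 0.1769] slabfr [-0.0733  0.135 ] [-0.0734  0.2024]
NR corner [ 0.5008 -0.1318] nose [ 0.5206 -0.1673] tailback [ 0.5262 -0.2339] slabfr [-0.0718 -0.1447] [-0.0744 -0.2114]
FL corner [0.6469 0.1021] nose [0.6287 0.1286] tailback [0.619 0.194] slabfr [0.0723 0.1355] [0.0708 0.2017]
FR corner [ 0.6734 -0.1102] nose [ 0.6687 -0.1398] tailback [ 0.672  -0.2054] slabfr [ 0.0787 -0.1358] [ 0.0737 -0.2013]
[[-0.     0.263 -0.965]
 [ 0.001 -0.965 -0.263]
 [-1.    -0.001  0.   ]]
```

Emit:
play_rows(targets=[0,0,0,0,0.09,0,0,-0.061,-0.056,0,0,0,-0.061,-0.056,0,0,0,-0.061,-0.056,0,0,0,-0.061,-0.056,0,0,0,-0.061,-0.056,0,0,0,-0.061,-0.056,0,0,0,-0.061,-0.056,0])

```text
time: 1.1
position: [0.3326, -0.3656, 0.2391]
tcp_rot: [-0.044, -0.706, -0.044, 0.706]
wrist_force: [0.5, 0.0, -0.5]
opening: -0.0003
```

Emit:
play_rows(targets=[0,0,-0.061,-0.056,0,0,0,-0.061,-0.056,0,0,0,-0.061,-0.056,0,0,0,-0.061,-0.056,0,0,0,-0.061,-0.056,0,0,0,-0.061,-0.056,0,0,0,-0.061,-0.056,0,0,0,0,0,0])

```text
time: 2.1
position: [0.5014, -0.1272, 0.239]
tcp_rot: [0.045, 0.706, 0.046, -0.706]
wrist_force: [-0.1, -0.7, -0.2]
opening: -0.0002
```

Emit:
play_rows(targets=[0,0.09,0,0,0,0,0.09,0,0,0,0,0.09,0,0,0,0,0.08,0,0,0,0,0.03,0,0,0,0,0,0,0,0])

```text
time: 2.85
position: [0.4996, -0.1311, 0.0489]
tcp_rot: [-0.044, -0.705, -0.044, 0.706]
wrist_force: [0.3, -0.3, 1.0]
opening: 0.0003
```

Emit:
play_rows(targets=[0,0.006,0,0,0,0,0.006,0,0,0,0,0.002,0,0,0,0,0,0,0,0])

```text
time: 3.35
position: [0.5003, -0.1307, 0.0426]
tcp_rot: [0.044, 0.706, 0.044, -0.706]
wrist_force: [0.5, 0.3, 0.4]
opening: -0.0002
```

Tip is about at the slab top. Now I press 1 mm at a time.

Emit:
play_rows(targets=[0,0.002,0,0,0,0,0.002,0,0,0,0,0,0,0,0])

```text
time: 3.72
position: [0.5004, -0.1308, 0.042]
tcp_rot: [0.044, 0.706, 0.044, -0.706]
wrist_force: [-5.5, 0.3, 20.2]
opening: 0.0001
```

Emit:
play_rows(targets=[0,0.002,0,0,0,0,0,0,0,0])

```text
time: 3.98
position: [0.5004, -0.1308, 0.0419]
tcp_rot: [0.044, 0.706, 0.043, -0.705]
wrist_force: [-10.7, 1.5, 32.1]
opening: 0.0002
```

Near right is firm. Next is near left.

Emit:
play_rows(targets=[0,-0.07,0,0,0,0,0,-0.086,0,0,0,0,-0.086,0,0,0,0,-0.086,0,0,0,0,-0.086,0,0,0,0,-0.084,0,0,0,0.03,0,0,0,0,0.03,0,0,0])

```text
time: 4.97
position: [0.4736, 0.081, 0.0435]
tcp_rot: [0.044, 0.706, 0.044, -0.706]
wrist_force: [-0.2, 0.0, -0.4]
opening: -0.0002
```

Emit:
play_rows(targets=[0,0.002,0,0,0,0,0.002,0,0,0,0,0.002,0,0,0,0,0.002,0,0,0,0,0,0,0,0])

```text
time: 5.6
position: [0.4733, 0.0805, 0.0419]
tcp_rot: [-0.044, -0.706, -0.043, 0.706]
wrist_force: [-9.4, -0.5, 31.3]
opening: 0.0001
```

Near left is firm too. Next is far left.

Emit:
play_rows(targets=[0,-0.07,0,0,0,0,0,0,-0.087,0,0,0,0,-0.087,0,0,0,0,-0.087,0,0,0,0,-0.087,0,0,0,0,0,0,0,0.03,0,0,0,0,0.03,0,0,0])

```text
time: 6.6
position: [0.6449, 0.1023, 0.0437]
tcp_rot: [-0.044, -0.705, -0.044, 0.706]
wrist_force: [0.0, 0.6, 0.0]
opening: 0.0004
```

Emit:
play_rows(targets=[0,0.002,0,0,0,0,0.002,0,0,0,0,0.002,0,0,0,0,0.002,0,0,0,0,0,0,0,0])

```text
time: 7.22
position: [0.6461, 0.1032, 0.0421]
tcp_rot: [0.044, 0.706, 0.044, -0.706]
wrist_force: [-2.6, -0.7, 7.3]
opening: 0.0001
```

Emit:
play_rows(targets=[0,0.002,0,0,0,0,0.002,0,0,0,0,0,0,0,0])

```text
time: 7.6
position: [0.6463, 0.1032, 0.042]
tcp_rot: [0.044, 0.706, 0.044, -0.705]
wrist_force: [-8.6, -1.8, 20.1]
opening: 0.0
```

Far left is firm. By elimination it is far right, which I confirm by pressing.

Emit:
play_rows(targets=[0,-0.074,0,0,0,0,0,0.086,0,0,0,0,0.086,0,0,0,0,0.086,0,0,0,0,0.086,0,0,0,0,0.084,0,0,0,0.03,0,0,0,0,0.03,0,0,0])

```text
time: 8.6
position: [0.6727, -0.1086, 0.0456]
tcp_rot: [0.044, 0.706, 0.044, -0.706]
wrist_force: [-0.1, -0.1, -1.3]
opening: 0.0001
```

Emit:
play_rows(targets=[0,0.002,0,0,0,0,0.002,0,0,0,0,0.002,0,0,0,0,0.002,0,0,0,0,0,0,0,0])

```text
time: 9.22
position: [0.6729, -0.1091, 0.0425]
tcp_rot: [0.044, 0.706, 0.044, -0.706]
wrist_force: [0.9, 0.8, -1.1]
opening: -0.0003
```

Emit:
play_rows(targets=[0,0.002,0,0,0,0,0.002,0,0,0,0,0.002,0,0,0,0,0,0,0,0])

```text
time: 9.72
position: [0.6734, -0.1094, 0.0397]
tcp_rot: [0.044, 0.706, 0.044, -0.705]
wrist_force: [1.9, -0.8, 5.0]
opening: -0.0004
```

Emit:
play_rows(targets=[0,0.002,0,0,0,0,0.002,0,0,0,0,0,0,0,0,0,0,0,0,0])

```text
time: 10.22
position: [0.6736, -0.1095, 0.0381]
tcp_rot: [0.044, 0.706, 0.044, -0.705]
wrist_force: [1.5, -1.3, 7.3]
opening: 0.0001
```

Far right gives: about 4 mm at 7 N. I go behind the far-right shim's tail.

Emit:
play_rows(targets=[0,-0.09,0,0,0,0,0,0.07,0.006,0,0,0,0.07,0.006,0,0,0,0.07,0.006,0,0,0,0.067,0.007,0,0,0,0,0,0])

```text
time: 10.98
position: [0.6757, -0.2524, 0.0809]
tcp_rot: [-0.043, -0.705, -0.042, 0.707]
wrist_force: [-0.9, 0.0, 1.0]
opening: -0.0003
```

```bash
cat >> h.py <<'E'
O=np.array([.5738,-.0148]); Y=.1244; RM=np.array([[np.cos(Y),-np.sin(Y)],[np.sin(Y),np.cos(Y)]])
def tcp(): 
    o=readout.get_obs(); return ((o['position'][:2]-O)@RM).round(4),o['position'][2].round(4),o['wrist_force'].round(1),o['time']
def crop(s,x0,y0,w,h,k,f): cv2.imwrite('pics/'+f,cv2.resize(s['pixels'][y0:y0+h,x0:x0+w,::-1],None,fx=k,fy=k,interpolation=cv2.INTER_CUBIC))
E
python3 - <<'E'
from h import *
print(tcp()); s=snap('top'); t=snap('side'); np.save('pics/top1.npy',s,allow_pickle=True); np.save('pics/side1.npy',t,allow_pickle=True)
a=cv2.resize(s['pixels'][150:230,270:370,::-1],(500,400),interpolation=cv2.INTER_CUBIC)
q=proj(t,[*(O+RM@[.075,-.15]),0])[0].astype(int); print(q)
b=cv2.resize(t['pixels'][q[1]-40:q[1]+40,q[0]-30:q[0]+30,::-1],(300,400),interpolation=cv2.INTER_CUBIC)
cv2.imwrite('pics/c1.png',np.hstack([a,b]))
E
```

```text
(array([ 0.0716, -0.2484]), np.float64(0.0809), array([-0.9,  0. ,  1. ]), 10.975)
[276 181]
```

View pics/c1.png

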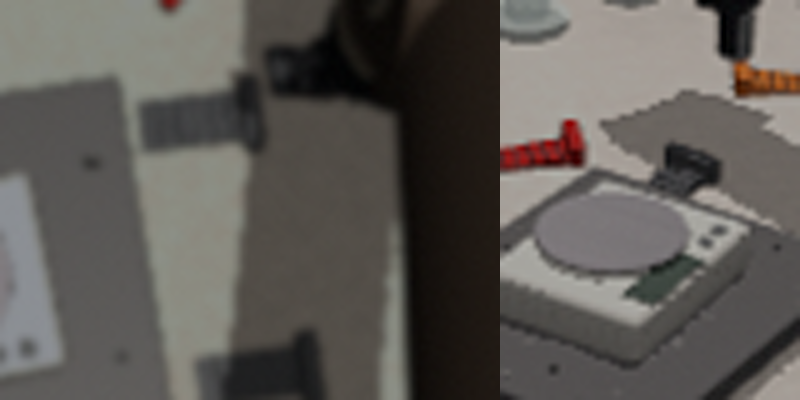

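Run:
```python
from h import *
s=np.load('pics/top1.npy',allow_pickle=True).item()
f=lambda a:(np.array(a,float)+.5)/5-.5+[270,150]
p=ray(s,f([[140,127],[145,152],[136,103]]),.0015)[:,:2]; q=ray(s,f([[262,112],[267,150],[257,76]]),.02)[:,:2]
print(((p-O)@RM).round(4),((q-O)@RM).round(4))
```

```text
[[ 0.0784 -0.1347]
 [ 0.0635 -0.1353]
 [ 0.0927 -0.1346]] [[ 0.0741 -0.2035]
 [ 0.052  -0.2027]
 [ 0.0952 -0.204 ]]
```

Emit:
play_rows(targets=[0,0.05,0,-0.007,0,0,0.05,0,0,0,0,0.036,0,0,0,0,0,0,0,0,0,0,-0.02,0,0,0,0,-0.02,0,0,0,0,0,0,0])

```text
time: 11.95
position: [0.6793, -0.2258, 0.0153]
tcp_rot: [0.045, 0.706, 0.045, -0.705]
wrist_force: [0.1, -0.2, -0.2]
opening: -0.0002
```

```bash
python3 -c "
from h import *
print(tcp())"
```

```text
(array([ 0.0785, -0.2224]), np.float64(0.0153), array([ 0.1, -0.2, -0.2]), 11.95)
```

Emit:
play_rows(targets=[0,0.004,0,0.006,0,0,0,-0.015,0,0,0,0,-0.015,0,0,0,0,-0.015,0,0,0,0,-0.015,0,0,0,0,0,0,0])

```text
time: 12.7
position: [0.672, -0.1971, 0.0123]
tcp_rot: [0.044, 0.706, 0.045, -0.706]
wrist_force: [0.2, 0.6, 0.4]
opening: 0.0
```

Run:
```python
from h import *
print(tcp()); s=snap('top'); t=snap('side'); np.save('pics/top2.npy',s,allow_pickle=True)
a=cv2.resize(s['pixels'][150:230,270:370,::-1],(500,400),interpolation=cv2.INTER_CUBIC)
b=cv2.resize(t['pixels'][141:221,246:306,::-1],(300,400),interpolation=cv2.INTER_CUBIC)
cv2.imwrite('pics/c2.png',np.hstack([a,b]))
```

```text
(array([ 0.0748, -0.1931]), np.float64(0.0123), array([0.2, 0.6, 0.4]), 12.7)
```

View pics/c2.png

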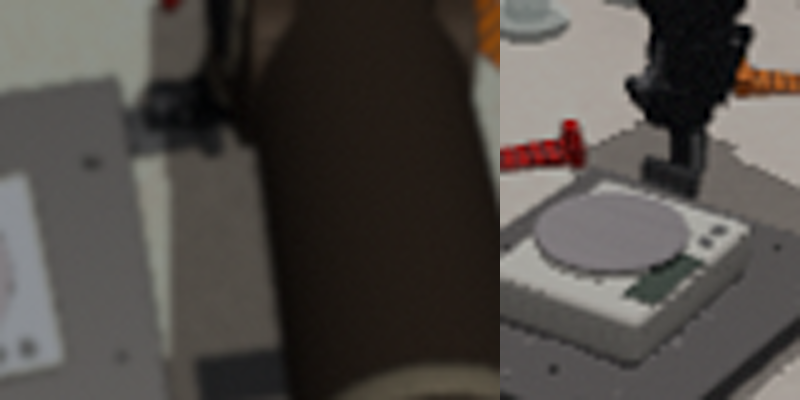

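The shim is sliding in straight; its tail's near-back corner is now at crop (220,152). I work out how far is left.

Run:
```python
from h import *
s=np.load('pics/top2.npy',allow_pickle=True).item()
f=lambda a:(np.array(a,float)+.5)/5-.5+[270,150]
q=ray(s,f([[220,152]]),.02)[:,:2]; print(((q-O)@RM).round(4))
```

```text
[[ 0.0548 -0.1759]]
```

Emit:
play_rows(targets=[0,0,-0.01,0,0,0,0,-0.01,0,0,0,0,-0.005,0,0,0,0,0,0,0])

```text
time: 13.3
position: [0.6703, -0.1855, 0.0123]
tcp_rot: [-0.044, -0.706, -0.044, 0.706]
wrist_force: [0.8, -0.1, 0.4]
opening: 0.0
```

Emit:
play_rows(targets=[0,0,-0.006,0,0,0,0,-0.006,0,0,0,0,0,0,0])

```text
time: 13.68
position: [0.6696, -0.1795, 0.0123]
tcp_rot: [0.044, 0.706, 0.044, -0.706]
wrist_force: [0.5, 0.1, 0.2]
opening: -0.0002
```

Emit:
play_rows(targets=[0,0,-0.006,0,0,0,0,0,0,0])

```text
time: 13.92
position: [0.6692, -0.1767, 0.0123]
tcp_rot: [0.044, 0.706, 0.044, -0.706]
wrist_force: [0.1, -0.1, -0.5]
opening: 0.0003
```

Emit:
play_rows(targets=[0,0,-0.004,0,0,0,0,0,0,0])

```text
time: 14.18
position: [0.669, -0.175, 0.0123]
tcp_rot: [0.044, 0.706, 0.044, -0.706]
wrist_force: [-0.5, -0.2, 0.4]
opening: 0.0002
```

Emit:
play_rows(targets=[0,0,-0.004,0,0,0,0,0,0,0])

```text
time: 14.42
position: [0.6687, -0.1741, 0.0124]
tcp_rot: [0.044, 0.706, 0.043, -0.706]
wrist_force: [1.3, -3.3, -1.2]
opening: 0.0001
```

Resistance begins where snug is expected. A little more to load it.

Emit:
play_rows(targets=[0,0,-0.003,0,0,0,0,0,0,0])

```text
time: 14.68
position: [0.6686, -0.1736, 0.0125]
tcp_rot: [0.044, 0.706, 0.043, -0.706]
wrist_force: [0.4, -6.6, -0.6]
opening: 0.0002
```

Emit:
play_rows(targets=[0,0,-0.003,0,0,0,0,0,0,0])

```text
time: 14.92
position: [0.6685, -0.1735, 0.0126]
tcp_rot: [0.045, 0.706, 0.042, -0.705]
wrist_force: [0.9, -8.0, -1.3]
opening: -0.0001
```

Emit:
play_rows(targets=[0,0,-0.004,0,0,0,0,-0.002,0,0,0,0,0,0,0])

```text
time: 15.3
position: [0.6683, -0.173, 0.0129]
tcp_rot: [0.045, 0.706, 0.041, -0.705]
wrist_force: [1.6, -13.0, -1.0]
opening: 0.0001
```

Emit:
play_rows(targets=[0,0,0.03,0,0,0,0,0.03,0,0,0,0,0.03,0,0,0,-0.05,0,0,0,0,-0.05,0,0,0,0,-0.05,0,0,0,0,-0.05,0,0,0,0,-0.05,0,0,0])

```text
time: 16.3
position: [0.6735, -0.2121, 0.138]
tcp_rot: [-0.044, -0.706, -0.044, 0.706]
wrist_force: [-1.3, -0.1, -0.2]
opening: -0.0003
```

Emit:
play_rows(targets=[0,0,0.08,0,0,0,0,0.08,0,0,0,0,0.08,0,0,0,0,0.08,0,0,0,0,0.08,0,0,0,0,0.08,0,0,0,0,0,0,0])

```text
time: 17.18
position: [0.7012, -0.4553, 0.1359]
tcp_rot: [-0.043, -0.705, -0.042, 0.706]
wrist_force: [-1.0, 0.4, 0.2]
opening: -0.0001
```

Run:
```python
from h import *
print(tcp()); s=snap('top'); np.save('pics/top3.npy',s,allow_pickle=True); crop(s,165,140,185,135,4.2,'c3.png')
```

```text
(array([ 0.0718, -0.4529]), np.float64(0.1359), array([-1. ,  0.4,  0.2]), 17.175)
```

View pics/c3.png

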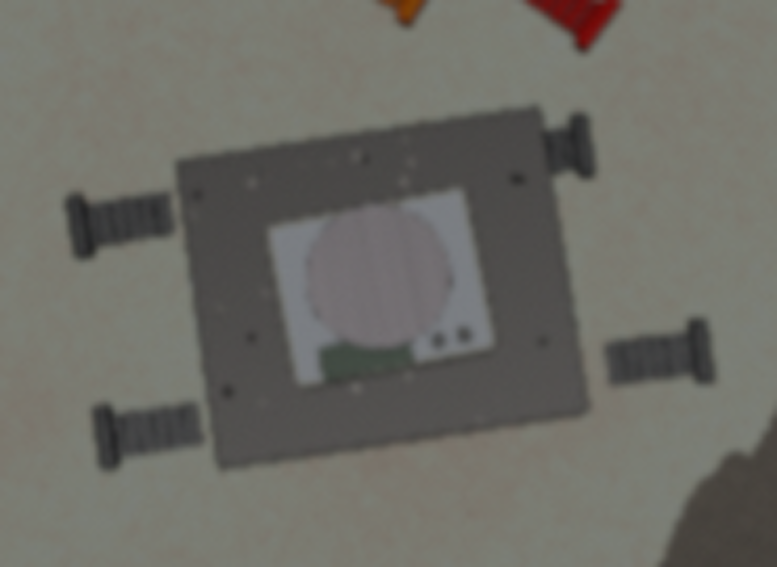

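Run:
```python
from h import *
s=np.load('pics/top3.npy',allow_pickle=True).item()
f=lambda a:(np.array(a,float)+.5)/4.2-.5+[165,140]
q=ray(s,f([[594,146],[590,116],[597,176],[570,116],[577,178]]),.02)[:,:2]; print(((q-O)@RM).round(4))
```

```text
[[ 0.074  -0.1571]
 [ 0.0948 -0.1577]
 [ 0.0533 -0.1559]
 [ 0.0968 -0.1442]
 [ 0.0539 -0.1422]]
```

The shim's nose is about 83–87 mm from the slab's middle line, straight, and the slab has not moved. One gentle press will check that the corner is now firm.

Emit:
play_rows(targets=[0,0,-0.1,-0.005,0,0,0,-0.1,-0.005,0,0,0,-0.1,-0.005,0,0,0,-0.1,-0.005,0,0,0,-0.1,-0.005,0,0,0,-0.1,-0.005,0,0,0,-0.092,0,0,0,0,0,0,0])

```text
time: 18.23
position: [0.675, -0.0968, 0.138]
tcp_rot: [0.046, 0.706, 0.049, -0.705]
wrist_force: [0.7, -0.8, 1.0]
opening: 0.0
```

Emit:
play_rows(targets=[0,0.06,0,0,0,0,0.06,0,0,0,0,0.06,0,0,0,0,0,0,0,0])

```text
time: 18.73
position: [0.6734, -0.1046, 0.0451]
tcp_rot: [-0.044, -0.704, -0.044, 0.707]
wrist_force: [0.0, 0.0, 0.5]
opening: -0.0004
```

Emit:
play_rows(targets=[0,0.003,0,0,0,0,0.003,0,0,0,0,0.002,0,0,0,0,0.002,0,0,0,0,0,0,0,0])

```text
time: 19.35
position: [0.6753, -0.1048, 0.0424]
tcp_rot: [0.044, 0.706, 0.044, -0.706]
wrist_force: [-0.5, -1.3, -0.2]
opening: 0.0001
```

Emit:
play_rows(targets=[0,0.002,0,0,0,0,0.002,0,0,0,0,0,0,0,0])

```text
time: 19.73
position: [0.6754, -0.1048, 0.0421]
tcp_rot: [0.044, 0.706, 0.044, -0.706]
wrist_force: [-4.8, -0.2, 12.5]
opening: 0.0
```

Firm: 12.5 N at z = 0.0421 with no give. I lift off and retreat upwards.

Emit:
play_rows(targets=[0,-0.05,0,0,0,0,-0.08,0,0,0,0,-0.08,0,0,0,0,-0.08,0,0,0,0,0,0.08,0,0,0,0,0.08,0,0,0,0,0.08,0,0,0,0,0.08,0,0])

```text
time: 20.72
position: [0.6952, -0.2648, 0.1854]
tcp_rot: [0.044, 0.706, 0.044, -0.706]
wrist_force: [0.3, 0.6, -0.2]
opening: -0.0004
```

Emit:
play_rows(targets=[0,0,0.08,0,0,0,0,0.08,0,0,0,0,0.08,0,0,0,0,0,0,0,0,0,0,0,0])

```text
time: 21.35
position: [0.71, -0.3818, 0.1848]
tcp_rot: [-0.044, -0.706, -0.044, 0.706]
wrist_force: [-0.4, 0.2, 0.5]
opening: -0.0001
```

Run:
```python
from h import *
s=snap('top'); p=np.load('pics/top3.npy',allow_pickle=True).item()
d=np.abs(s['pixels'].astype(int)-p['pixels']).max(2)[140:255,165:345]; print('changed px',(d>25).sum(), tcp())
workorder.sign_off()
```

```text
changed px 361 (array([ 0.0901, -0.3803]), np.float64(0.1851), array([ 0.2, -0.1, -0.4]), 21.4)
the job is handed in; nothing more can be done
```

The far-right corner was the rocking one. Its grey shim is now in under the foot and carrying that corner, and the job is handed in at about 21 s. No verdict was reported.

- **Finding the corner:** near right, near left and far left were firm (20–32 N with no movement). Far right sank about 4 mm at 7 N.
- **Pushing the shim:** I pushed it straight along the bench until it resisted, ending at about 13 N.
- **Shim position:** the nose is about 83 mm (arm reading) to 87 mm (image) from the slab's middle line, inside the 73–95.5 mm window. It is within about 4 mm of the foot's line and nearly straight.
- **Corner re-test:** pressed again, the far-right corner held firm at 12.5 N.
- **Slab and surroundings:** in the picture taken after the push, the slab, the balance and the other three shims looked unmoved. I did not re-check the flask, beaker and weights in a picture, but the arm stayed clear of them.

**One unresolved check:** comparing the final image with the one after the push showed 361 changed pixels in the slab area. It is probably the arm's shadow, which had moved, but I did not look at that image before handing in.

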